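# Fit the board on the craft-stall display stand

## Task

Set up the display stand: first move the gold candle tin off it and stand it on the cork mat. Then slide the loose wooden board in under the stand's rail, red card block at the front, until its hole sits over the pin, and let it drop so that it lies flat on the plinth and square to the stand; finally stand the tin upright on the board, in the middle between card block and rail. Leave everything else where it is.

Things in the scene. Friction and masses are not known exactly. Their poses are not given: they have to be found in the camera images.
- stand: Display stand, fixed to the table: dark wooden plinth 240 mm (its x) x 170 mm (its y) x 20 mm high, origin at the centre of its underside on the table. Its -x end is the front and faces the robot, give or take its yaw. On the plinth stand a brass pin (see pin_top) and, across it, a brass rail (see rail_mid).
- pin_top (a point): Top of the stand's upright brass pin, on the plinth's centre line 60 mm behind (+x of) its centre. Pin 14 mm diameter, 14 mm high above the plinth's top (so its tip is 34 mm above the table), the last 5 mm tapering to 7 mm diameter.
- rail_mid (a point): Middle of the stand's fixed brass rail (12 mm diameter, along the stand's y), 35 mm behind the plinth's centre, i.e. 25 mm in front of the pin, axis 70 mm above the table (rail underside 64 mm, so 44 mm of free height above the plinth). It rests on two 12 mm posts at y = -72 and +72 mm of the stand: 132 mm free between them.
- board: Loose display board of pale wood, 190 mm (its x) x 110 mm (its y) x 10 mm thick, 0.13 to 0.25 kg, origin at the centre of its underside, lying flat with z up. It starts on the table, to the left or to the right of the stand. A through hole (hole) lies near its +x end, a red card block (card_block) at its -x end. When home its x axis lies along the stand's x axis and its underside rests on the plinth, 20 mm above the table.
- hole (a point): Centre of the board's round through hole at the height of the board's underside: 20 mm diameter, 70 mm from the board's centre along +x, 25 mm from the board's +x edge.
- card_block (a point): Middle of the top of the red wooden card block fixed on the board, a good handle: 22 mm thick (board's x), 70 mm wide (board's y), 36 mm high above the board's 10 mm (its top 46 mm above the board's underside), centred 82 mm from the board's centre along -x.
- tin: Gold candle tin, closed plain cylinder 55 mm over its lid band (54 mm at the body) and 50 mm high, 0.14 to 0.28 kg, origin at the centre of its underside. It starts upright on the front part of the plinth (20 mm above the table).
- mat: Flat cork mat, 90 x 90 mm, 6 mm thick, fixed on the table to the left or right of the stand; origin at the centre of its underside (table height).
- cup: Bystander: green glass cup, 70 mm diameter at the rim, 95 mm high, loose; origin at the centre of its underside.
- tape: Bystander: roll of white tape lying flat, 90 mm diameter, 36 mm high, loose; origin at the centre of its underside.
- bowl: Bystander: white bowl, 100 mm diameter, 50 mm high, loose; origin at the centre of its underside.
- tray: Bystander: shallow white tray 190 x 120 mm, 16 mm high, fixed; origin at the centre of its underside. The soap and the jar stand on it.
- soap: Bystander: pink bar of soap, 80 x 50 x 30 mm, loose on the tray; origin at the centre of its underside.
- jar: Bystander: small white-capped jar, 50 mm diameter, 60 mm high, loose on the tray; origin at the centre of its underside.
- giftbox: Bystander: brown gift box with red ribbon, 80 x 80 x 60 mm, loose, behind and to the left of the stand; origin at the centre of its underside.
Things that resemble listed ones, but are neither listed nor needed, are in the scene too. Several things look just like the board: the one meant starts farthest from the robot's base. Several things have the shape of the tin; the one meant has the colours described above.

How it is judged:
By the outcome, as a careful person would: the job done as asked, in the order asked, and still so for the second after the job is handed in, with the robot touching nothing.
It also fails if it takes over 70 s, if anything falls off the work surface, if the arm or the gripper's body presses on something with over 40 N, if the wrist force passes 120 N, or if a joint passes its speed limit or range.

## Robot

A 6-joint arm with a two-finger parallel gripper is mounted at the origin on the work surface. World frame = base frame: x ahead of the robot, y to its left, z up, the work surface at z = 0. Lengths are in mm, angles in degrees, forces in N, time in s.
With the tool pointing down it reaches from about 300 to 850 mm from the base axis. Payload 4.2 kg.
Tool frame: the origin (TCP) lies midway between the tips of the shut fingers; the grasp point (between the pads) lies 19 mm behind it; z points along the fingers, y is the direction in which the jaws open and shut (so a half turn about z gives the same grasp; the last joint's range is limited). The gripper opens to 91 mm and grips with 3 to 60 N. Pads are 32 mm wide; open, the fingers measure 118 mm over their backs; the gripper's body (76 mm by 178 mm) begins 60 mm behind the grasp point.
Start: joints at [68.64, 18.312, 89.639, -0, 72.044, -1.146], TCP at [198.681, 539.601, 213.976] pointing down, gripper open.
Joint ranges: [-177.97, 177.97], [-48.28, 115.42], [12.27, 149.76], [-77.06, 257.06], [2.81, 150.46], [-146.56, 146.56]. Speed limits (degrees/s): [147.25, 147.25, 180, 180, 180, 180].

## Interface

Orientations are given as [roll, pitch, yaw] about the fixed x, y, z axes, in that order (R = Rz(yaw) Ry(pitch) Rx(roll)).
In Python, from workcell import * gives the robot as it stands.
- The arm moves only by the tool arm_command, never from a script. Its argument "deltas" is text: rows parted by semicolons, each of 7 numbers parted by spaces: the shift along the tool's x, y, z in mm, then the turn, a rotation vector about the tool's x, y, z in degrees, then the finger opening in mm, from 0 to 91.2. In form: x y z wx wy wz hand; .... A call has 1 to 5 rows; each row shifts and turns the commanded pose from where the row before left it, along the tool's axes as they then stand; what a row does not reach is not made up. A row lasts 1/8 s, in which the tool goes at most 62.5 mm and 10.7 degrees, less where a joint would pass 70% of its speed; a pose out of reach is approached as far as the arm can. A call is refused whole if a number of a shift passes 62.5 or a number of a turn 10.7, either way. A call with a gripper value outside its range is refused whole. The fingers move at their own pace and stop on an object; "force" is the grip in N (left out, the last holds). Time passes only in rows, so rows that do not move let the fingers close. It gives the time, the measured TCP pose, the force and the opening at its end, in the units of the state.
- state(): the state, without advancing time (a new reading comes with each control period).
- grab_frame(name): name is "side" or "top"; returns the picture (384x512x3 uint8, red, green, blue); there is no depth.
- camera_model(name): a dict with "fx", "fy", "cx", "cy" (pixels), "k1" (the pictures are not rectified: a ray, as slopes to the right and down, at radius r is drawn at 1 + k1 r^2 times it, then the intrinsics apply), "rvec" (rotation vector, rad) and "tvec" (3), from world to camera coordinates, as OpenCV has them. Camera axes: x right, y down, z forward; pixel columns grow to the right and rows downward; lengths in mm; the calibration is good to about 2 mm. A picture is of the moment at which its call begins. camera_model takes no time and is no camera call.
- job_done(): hands the job in, once; it reports no verdict.
The state is a dict: "time_s": time; "qpos": joint angles; "qvel": joint speeds; "effort": joint torques, N m; "ee_pos": TCP position; "ee_rot": TCP orientation; "force": force on the tool from outside, world axes, zero at the start; "torque": the same for the moment, N m; "gripper_width": finger opening in mm.
Only numpy, scipy, OpenCV 4.12 (cv2) and the standard library are available. Lean on these libraries where they do the work, as an engineer would, in place of code of your own. Each camera call takes 0.05 s, during which the arm holds its last target. There are 200 camera calls.

## Working session

There is one attempt and no reset: what is moved stays moved. The work goes in short steps, Python scripts to look and compute and a tool call to move; the robot and the scene stay as the last step left them, time stands still between calls to the robot, and variables do not carry over. Pictures are saved under pics/ and viewed, about 8 in all and at most 12, crops included, and the job is handed in when it is done.

Besides the shell and the picture viewer there is one more tool, called as name(argument=value, ...) on one line, values as JSON. arm_command: Moves the arm, as the interface text tells. Its arguments: {"type":"object","properties":{"deltas":{"type":"string"},"force":{"type":"number"}},"required":["deltas"]}

```bash
mkdir -p pics; cat > h.py <<'E'
from workcell import *
import numpy as np, cv2
from scipy.spatial.transform import Rotation as Ro
def snap(n,f):
    im=grab_frame(n); cv2.imwrite('pics/'+f,im[:,:,::-1]); return im
def ray(n,u,v):
    c=camera_model(n); R=cv2.Rodrigues(np.array(c['rvec'],float))[0]; t=np.array(c['tvec'],float).ravel()
    xd=np.array([(u-c['cx'])/c['fx'],(v-c['cy'])/c['fy']]); x=xd.copy()
    for _ in range(30): x=xd/(1+c['k1']*(x@x))
    return -R.T@t, R.T@np.array([x[0],x[1],1])
def onz(n,u,v,z):
    o,d=ray(n,u,v); return o+d*(z-o[2])/d[2]
def proj(n,P):
    c=camera_model(n); R=cv2.Rodrigues(np.array(c['rvec'],float))[0]; t=np.array(c['tvec'],float).ravel()
    p=R@np.array(P,float)+t; x=p[:2]/p[2]; x=x*(1+c['k1']*(x@x)); return np.array([x[0]*c['fx']+c['cx'],x[1]*c['fy']+c['cy']])
E
python3 - <<'E'
from h import *
for n in('top','side'):
    a=snap(n,n+'0.png'); cv2.imwrite(f'pics/{n}0b.png',cv2.resize(a[:,:,::-1],(800,600),interpolation=cv2.INTER_CUBIC)); print(n,ray(n,256,192))
print(state())
E
```

```text
top (array([ 388.42612327,   33.73636524, 1426.44379295]), array([ 0.08650715, -0.02824125, -0.99597321]))
side (array([-199.50357412, -658.55671489,  607.08971922]), array([ 0.62339802,  0.61661325, -0.48109897]))
{'time_s': 0.1, 'qpos': array([ 6.86398925e+01,  1.83456111e+01,  8.96989547e+01, -4.92367883e-04,
        7.20440554e+01, -1.14495984e+00]), 'qvel': array([ 0.0313675 ,  0.00952666, -0.13931895,  0.04497615, -0.05492539,
        0.06153156]), 'effort': array([-6.30479226e-04, -4.13333881e+01, -2.32507306e+01,  7.29721296e-02,
        4.23437124e-02, -4.30954344e-05]), 'ee_pos': array([198.51737979, 539.16274019, 213.23121248]), 'ee_rot': array([-1.79911387e+02, -1.30276812e-03,  1.59785004e+02]), 'force': array([0.08236784, 0.48572745, 0.10837875]), 'torque': array([-0.00207549,  0.01770489, -0.00258174]), 'gripper_width': 91.28598982393197}
```

View pics/top0b.png

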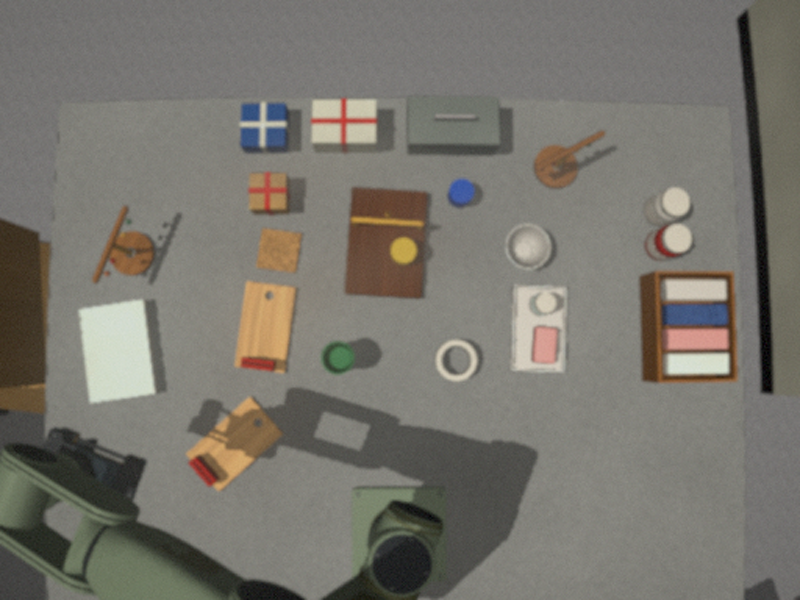

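View pics/side0b.png

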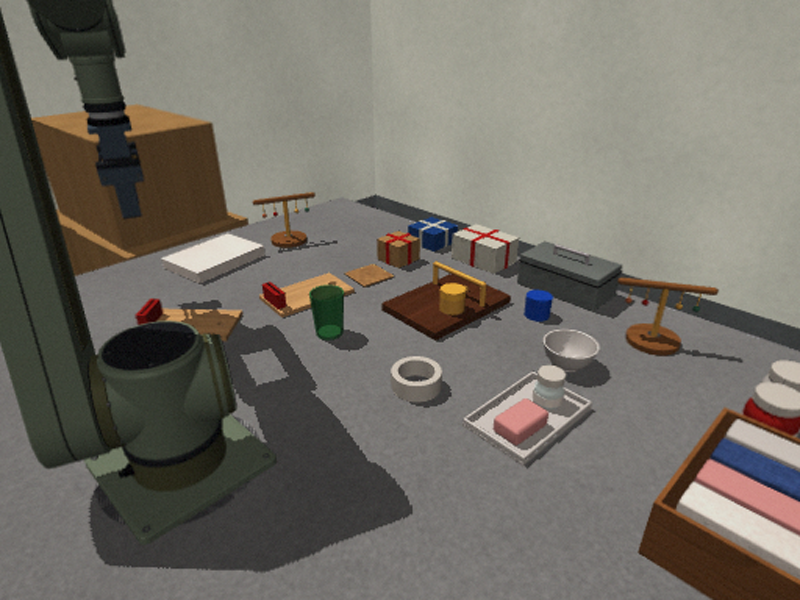

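Top view (800x600 scale): stand about (387,243), gold tin (404,250), mat (279,250), and two boards. The far one, with its hole at (268,295) and red block at (258,364), is the one meant. The cup is at (338,357), the tape at (457,360), the gift box at (268,192) and a blue can at (461,192).

```bash
cat >> h.py <<'E'
def mask(im,roi,lo,hi):
    """roi in 800x600 px: x0,y0,x1,y1; HSV range"""
    h=cv2.cvtColor(im,cv2.COLOR_RGB2HSV); m=cv2.inRange(h,np.array(lo),np.array(hi))
    k=np.zeros_like(m); x0,y0,x1,y1=[int(a*.64) for a in roi]; k[y0:y1,x0:x1]=255; m=m&k
    return m
def big(m): 
    c=cv2.findContours(m,cv2.RETR_EXTERNAL,cv2.CHAIN_APPROX_NONE)[0]; return max(c,key=cv2.contourArea)[:,0,:] if c else None
def rect(n,c,z):
    W=np.array([onz(n,u,v,z)[:2] for u,v in c],np.float32); return cv2.minAreaRect(cv2.convexHull(W))
E
python3 - <<'E'
from h import *
im=cv2.cvtColor(cv2.imread('pics/top0.png'),cv2.COLOR_BGR2RGB)
hsv=cv2.cvtColor(im,cv2.COLOR_RGB2HSV)
for nm,p in dict(plinth=(370,270),plinth2=(400,205),table=(330,290),tin=(404,250),rail=(380,221),board=(266,325),block=(258,364),mat=(279,250),hole=(268,295)).items():
    print(nm,hsv[int(p[1]*.64),int(p[0]*.64)])
for nm,roi,lo,hi,z in [('plinth',(330,175,450,310),(0,60,20),(15,255,110),20),('tin',(385,230,425,272),(18,120,60),(32,255,255),70),
  ('rail',(340,205,435,235),(14,120,60),(32,255,255),70),('board',(225,270,305,380),(8,60,120),(25,255,255),10),('block',(225,345,305,385),(170,120,40),(180,255,255),46),('block0',(225,345,305,385),(0,150,40),(6,255,255),46),('mat',(245,220,310,280),(5,60,60),(25,255,255),6)]:
    m=mask(im,roi,lo,hi); c=big(m)
    if c is None: print(nm,None); continue
    print(nm,(m>0).sum(),rect('top',c,z), cv2.boundingRect(c))
E
```

```text
plinth [ 12  97 103]
plinth2 [ 10 126 101]
table [ 16  21 133]
tin [ 23 156 195]
rail [ 19 155 193]
board [ 17 123 205]
block [  3 168 138]
mat [ 15 128 153]
hole [ 20  51 116]
plinth 2647 ((600.6207275390625, 27.486778259277344), (167.60101318359375, 161.24327087402344), 87.4098892211914) (221, 143, 51, 48)
tin 252 ((611.402587890625, -9.99795913696289), (56.56890869140625, 57.16987991333008), 89.95161437988281) (249, 152, 18, 18)
rail 284 ((680.530517578125, 24.852073669433594), (33.94483184814453, 153.56915283203125), 0.09942134469747543) (224, 135, 47, 11)
board 1757 ((453.503662109375, 291.0845947265625), (116.44094848632812, 194.51742553710938), 82.67204284667969) (150, 180, 40, 59)
block None
block0 112 ((372.9300842285156, 299.5885314941406), (67.59904479980469, 18.59280776977539), 83.0644760131836) (155, 229, 21, 8)
mat 692 ((624.23388671875, 264.362548828125), (92.70990753173828, 92.3305435180664), 81.65050506591797) (164, 146, 29, 29)
```

```bash
cat >> h.py <<'E'
def edges(n,m,z,r):
    """refit a rectangle: contour pts near each side of rough rect, line fits -> centre,yaw of long axis per side"""
    return None
E
python3 - <<'E'
from h import *
def load(n): return cv2.cvtColor(cv2.imread(f'pics/{n}0.png'),cv2.COLOR_BGR2RGB)
im=load('top')
m=mask(im,(338,180,436,302),(0,50,20),(15,255,125))|mask(im,(338,180,430,302),(14,110,60),(32,255,255))
m=cv2.morphologyEx(m,cv2.MORPH_CLOSE,np.ones((3,3),np.uint8)); c=big(m); print('plinth',rect('top',c,20),cv2.boundingRect(c))
W=np.array([onz('top',u,v,20)[:2] for u,v in c]); (cx,cy),_,a=rect('top',c,20)
# side lines: refine yaw
yaw=0
for it in range(3):
    ct=np.array([cx,cy]);R=np.array([[np.cos(yaw),np.sin(yaw)],[-np.sin(yaw),np.cos(yaw)]]);L=(W-ct)@R.T
    res={}
    for nm,ax,s,h in(('front',0,-1,120),('back',0,1,120),('left',1,1,85),('right',1,-1,85)):
        o=1-ax; s_=(np.abs(L[:,ax]-s*h)<8)&(np.abs(L[:,o])<(205-h)*0.8); q=np.polyfit(L[s_,o],L[s_,ax],1); res[nm]=(s_.sum(),q.round(3))
    print(it,yaw*57.3,res)
    yaw+=(res['left'][1][0]+res['right'][1][0])/2
    d=np.array([(res['front'][1][1]+res['back'][1][1])/2,(res['left'][1][1]+res['right'][1][1])/2]); cx,cy=ct+R.T@d
print('stand',cx,cy,yaw*57.3)
for nm,l in(('top pts',[('hole',(268,295),0),('cup',(338,357),95),('tape',(457,360),36),('gift',(268,192),60),('bowl',(528,247),50),('bluecan',(461,192),50),('board2',(235,443),10)]),):
    for k,(u,v),z in l: print(k,onz('top',u*.64,v*.64,z).round())
# side checks
s=load('side'); m=mask(s,(435,280,470,316),(15,140,60),(32,255,255)); c=big(m); print('tin side bbox',cv2.boundingRect(c))
for z in(20,70): print(proj('side',(611.4,-10,z)), proj('top',(611.4,-10,z)))
P=(cx+35*np.cos(yaw),cy+35*np.sin(yaw),70); t=np.array([-np.sin(yaw),np.cos(yaw),0])
for k in(-78,0,78): print('rail',k,(proj('top',P+k*t)/.64).round(1),(proj('side',P+k*t)/.64).round(1))
b=np.array([453.5,291.1]); a=np.radians(-7.2); bx=np.array([np.cos(a),np.sin(a)])
for nm,l,z in(('hole',70,10),('block',-82,46)): 
    p=b+l*bx; print(nm,p,(proj('top',(*p,z))/.64).round(1),(proj('side',(*p,z))/.64).round(1))
T=im[155:255,135:290]; cv2.imwrite('pics/crop1.png',cv2.resize(T[:,:,::-1],None,fx=5,fy=5,interpolation=cv2.INTER_CUBIC))
E
```

```text
plinth ((639.8421020507812, 25.437759399414062), (171.1005401611328, 240.78306579589844), 86.38941955566406) (220, 120, 54, 71)
0 0.0 {'front': (np.int64(40), array([ 6.20000e-02, -1.18919e+02])), 'back': (np.int64(39), array([5.70000e-02, 1.18611e+02])), 'left': (np.int64(53), array([-6.2000e-02,  8.3263e+01])), 'right': (np.int64(55), array([-6.1000e-02, -8.3585e+01]))}
1 -3.5239499999999997 {'front': (np.int64(40), array([-1.00000e-03, -1.18628e+02])), 'back': (np.int64(39), array([-7.00000e-03,  1.18617e+02])), 'left': (np.int64(54), array([-3.0000e-03,  8.3128e+01])), 'right': (np.int64(54), array([ 3.0000e-03, -8.3159e+01]))}
2 -3.5239499999999997 {'front': (np.int64(40), array([-1.00000e-03, -1.18622e+02])), 'back': (np.int64(39), array([-7.00000e-03,  1.18623e+02])), 'left': (np.int64(54), array([-3.0000e-03,  8.3144e+01])), 'right': (np.int64(54), array([ 3.0000e-03, -8.3144e+01]))}
stand 639.6821588542177 25.26159600881016 -3.5239499999999997
hole [524. 287.   0.]
cup [386. 124.  95.]
tape [ 379. -129.   36.]
gift [742. 280.  60.]
bowl [ 624. -285.   50.]
bluecan [ 745. -139.   50.]
board2 [198. 355.  10.]
tin side bbox (281, 181, 19, 21)
[288.38692849 197.26966819] [257.05039573 162.83686832]
[289.0512075  184.10082293] [257.51174352 160.477279  ]
rail -78 [423.2 223.8] [485.6 285.4]
rail 0 [386.8 221.5] [458.5 273.4]
rail 78 [350.3 219.2] [433.7 262.5]
hole [522.94802909 282.32667365] [269.2 294.8] [332.8 282.7]
block [372.14659449 301.37732515] [256.7 363.5] [273.3 287.5]
```

```bash
cat >> h.py <<'E'
def plan(*wps,p=None,yaw=None):
    """waypoints (x,y,z,yaw): prints number of rows and the row for each leg"""
    s=state(); p=np.array(s['ee_pos'] if p is None else p,float); yaw=s['ee_rot'][2] if yaw is None else yaw
    print('at',s['time_s'],np.round(s['ee_pos'],1),np.round(s['ee_rot'],2),'w',round(s['gripper_width'],1),'f',np.round(s['force'],1))
    for w in wps:
        d=np.array(w[:3])-p; dy=(w[3]-yaw+180)%360-180; n=max(int(np.ceil(np.linalg.norm(d)/58)),int(np.ceil(abs(dy)/10)),1)
        rows=[]
        for i in range(n):
            a=np.radians(yaw+dy*i/n); X=np.array([np.cos(a),np.sin(a),0]);Y=np.array([np.sin(a),-np.cos(a),0]); e=d/n
            rows.append(f'{X@e:.1f} {Y@e:.1f} {-e[2]:.1f} 0 0 {-dy/n:.1f}')
        print(w,n,' ; '.join(rows)); p=np.array(w[:3],float); yaw=w[3]
E
python3 -c "
from h import *
plan((400,265,214,176.5),(611.4,-10,200,176.5),(611.4,-10,29,176.5),p=(198.7,539.6,214),yaw=159.8)"
```

```text
at 0.1 [198.5 539.2 213.2] [-179.91   -0.    159.79] w 91.3 f [0.1 0.5 0.1]
(400, 265, 214, 176.5) 6 -47.3 -31.4 -0.0 0 0 -2.8 ; -45.7 -33.6 -0.0 0 0 -2.8 ; -44.0 -35.8 -0.0 0 0 -2.8 ; -42.2 -37.9 -0.0 0 0 -2.8 ; -40.3 -39.9 -0.0 0 0 -2.8 ; -38.4 -41.8 -0.0 0 0 -2.8
(611.4, -10, 200, 176.5) 6 -38.0 -43.6 2.3 0 0 -0.0 ; -38.0 -43.6 2.3 0 0 -0.0 ; -38.0 -43.6 2.3 0 0 -0.0 ; -38.0 -43.6 2.3 0 0 -0.0 ; -38.0 -43.6 2.3 0 0 -0.0 ; -38.0 -43.6 2.3 0 0 -0.0
(611.4, -10, 29, 176.5) 3 0.0 0.0 57.0 0 0 -0.0 ; 0.0 0.0 57.0 0 0 -0.0 ; 0.0 0.0 57.0 0 0 -0.0
```

arm_command(deltas="-47 -31 0 0 0 -2.8 91; -46 -34 0 0 0 -2.8 91; -44 -36 0 0 0 -2.8 91; -42 -38 0 0 0 -2.8 91; -40 -40 0 0 0 -2.8 91")

```text
time_s: 0.72
ee_pos: [366.5, 308.9, 213.7]
ee_rot: [-180.0, -0.0, 173.9]
force: [0.3, 0.7, 0.2]
gripper_width: 91.2
```

arm_command(deltas="-38 -42 0 0 0 -2.8 91; -38 -43 2 0 0 0 91; -38 -43 2 0 0 0 91; -38 -43 2 0 0 0 91; -38 -43 2 0 0 0 91")

```text
time_s: 1.35
ee_pos: [541.3, 82.3, 205.6]
ee_rot: [180.0, -0.0, 176.6]
force: [0.6, 0.6, 0.0]
gripper_width: 91.1
```

```bash
python3 -c "
from h import *
plan((611.4,-10,200,176.5),(611.4,-10,29,176.5))"
```

```text
at 1.35 [541.3  82.3 205.6] [ 1.7998e+02 -3.0000e-02  1.7657e+02] w 91.1 f [0.6 0.6 0. ]
(611.4, -10, 200, 176.5) 3 -25.2 -29.3 1.9 0 0 0.0 ; -25.2 -29.3 1.9 0 0 0.0 ; -25.2 -29.3 1.9 0 0 0.0
(611.4, -10, 29, 176.5) 3 0.0 0.0 57.0 0 0 -0.0 ; 0.0 0.0 57.0 0 0 -0.0 ; 0.0 0.0 57.0 0 0 -0.0
```

arm_command(deltas="-25 -29 2 0 0 0 91; -25 -29 2 0 0 0 91; -25.5 -30 2 0 0 0 91; 0 0 60 0 0 0 91; 0 0 0 0 0 0 91")

```text
time_s: 1.98
ee_pos: [606.9, -8.7, 135.2]
ee_rot: [-180.0, -0.7, 176.5]
force: [1.0, -0.1, -1.1]
gripper_width: 90.9
```

```bash
python3 - <<'E'
from h import *
plan((611.4,-10,29,176.5))
a=snap('side','s1.png')[120:250,210:370]; cv2.imwrite('pics/c1.png',cv2.resize(a[:,:,::-1],None,fx=4.6,fy=4.6,interpolation=cv2.INTER_CUBIC))
E
```

```text
at 1.975 [606.9  -8.7 135.2] [-179.99   -0.68  176.54] w 90.9 f [ 1.  -0.1 -1.1]
(611.4, -10, 29, 176.5) 2 -2.3 -0.5 53.1 0 0 0.0 ; -2.3 -0.5 53.1 0 0 0.0
```

View pics/c1.png

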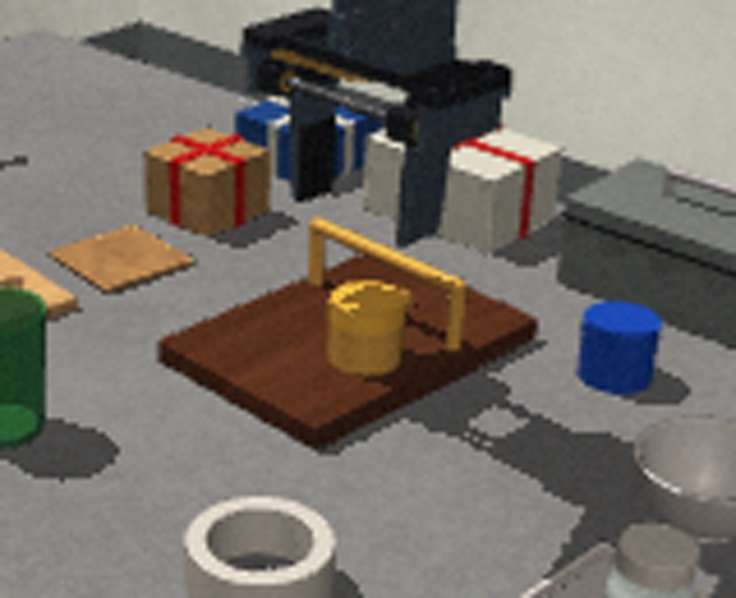

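The side crop shows the tin at (365,328) on the plinth in front of the rail, and the open gripper centred above it. I'll descend.

arm_command(deltas="-2 0 40 0 0 0 91; -2 0 40 0 0 0 91; 0 0 20 0 0 0 91; 0 0 5 0 0 0 91; 0 0 0 0 0 0 91")

```text
time_s: 2.65
ee_pos: [616.0, -8.3, 36.8]
ee_rot: [180.0, 0.2, 176.6]
force: [1.1, 0.4, 0.3]
gripper_width: 91.0
```

arm_command(deltas="4.5 -1.5 6 0 0 0 91; 0 0 0 0 0 0 91; 0 0 0 0 0 0 45; 0 0 0 0 0 0 45; 0 0 0 0 0 0 45", force=30)

```text
time_s: 3.28
ee_pos: [610.3, -9.9, 29.0]
ee_rot: [180.0, 0.0, 176.6]
force: [0.7, 0.2, -0.0]
gripper_width: 63.6
```

arm_command(deltas="0 0 0 0 0 0 45; 0 0 0 0 0 0 45")

```text
time_s: 3.52
ee_pos: [610.2, -9.8, 28.9]
ee_rot: [180.0, 0.0, 176.6]
force: [-0.5, 0.5, 1.5]
gripper_width: 53.8
```

arm_command(deltas="0 0 -15 0 0 0 45; 0 0 -40 0 0 0 45; 0 0 -45 0 0 0 45; 0.5 30 0 0 0 0 45; 0.5 54 0 0 0 0 45")

```text
time_s: 4.15
ee_pos: [614.6, 73.4, 130.7]
ee_rot: [-180.0, 0.1, 176.4]
force: [1.0, 1.5, -2.3]
gripper_width: 53.4
```

arm_command(deltas="0.5 54 0 0 0 0 45; 0.5 54 0 0 0 0 45; 0 54 0 0 0 0 45; 0 28 40 0 0 0 45; 0 0 40 0 0 0 45")

```text
time_s: 4.78
ee_pos: [624.7, 266.7, 49.1]
ee_rot: [179.9, 0.1, 176.8]
force: [-0.1, 0.2, -2.8]
gripper_width: 53.3
```

arm_command(deltas="0 0 0 0 0 0 45; 0 0 0 0 0 0 45")

```text
time_s: 5.03
ee_pos: [625.5, 263.8, 50.8]
ee_rot: [179.9, 0.1, 176.6]
force: [-0.1, -0.2, -1.6]
gripper_width: 53.9
```

arm_command(deltas="0 0 20 0 0 0 45; 0 0 10 0 0 0 45; 0 0 4 0 0 0 45; 0 0 1.5 0 0 0 45; 0 0 0 0 0 0 45")

```text
time_s: 5.65
ee_pos: [625.0, 263.7, 15.0]
ee_rot: [180.0, 0.1, 176.6]
force: [-1.1, -1.8, 3.9]
gripper_width: 53.7
```

arm_command(deltas="0 0 0 0 0 0 91; 0 0 0 0 0 0 91; 0 0 0 0 0 0 91; 0 0 -20 0 0 0 91; 0 0 -50 0 0 0 91")

```text
time_s: 6.28
ee_pos: [622.6, 263.1, 81.2]
ee_rot: [-179.8, -0.3, 176.6]
force: [0.8, 0.2, -0.2]
gripper_width: 91.0
```

```bash
python3 - <<'E'
from h import *
plan((372.1,301.4,150,82.8))
E
```

```text
at 6.275 [622.6 263.1  81.2] [-179.85   -0.34  176.59] w 91.0 f [ 0.8  0.2 -0.2]
(372.1, 301.4, 150, 82.8) 10 25.2 2.3 -6.9 0 0 9.4 ; 25.3 -1.8 -6.9 0 0 9.4 ; 24.6 -5.9 -6.9 0 0 9.4 ; 23.4 -9.8 -6.9 0 0 9.4 ; 21.4 -13.5 -6.9 0 0 9.4 ; 18.9 -16.8 -6.9 0 0 9.4 ; 15.9 -19.7 -6.9 0 0 9.4 ; 12.5 -22.0 -6.9 0 0 9.4 ; 8.8 -23.8 -6.9 0 0 9.4 ; 4.8 -24.9 -6.9 0 0 9.4
```

arm_command(deltas="0 0 -40 0 0 0 91; 25 2 -6 0 0 9.4 91; 25 -2 -6 0 0 9.4 91; 25 -6 -6 0 0 9.4 91; 23 -10 -6 0 0 9.4 91")

```text
time_s: 6.9
ee_pos: [523.7, 278.4, 147.6]
ee_rot: [180.0, -0.0, 138.7]
force: [-1.0, -0.1, -0.6]
gripper_width: 90.8
```

arm_command(deltas="21.5 -13.5 0 0 0 9.4 91; 19 -17 0 0 0 9.4 91; 16 -20 0 0 0 9.4 91; 12.5 -22 0 0 0 9.4 91; 9 -24 0 0 0 9.4 91")

```text
time_s: 7.52
ee_pos: [397.8, 297.9, 147.5]
ee_rot: [180.0, -0.0, 91.7]
force: [0.3, 0.1, -0.3]
gripper_width: 90.9
```

arm_command(deltas="5 -25 0 0 0 9.4 91; 0 0 0 0 0 0 91")

```text
time_s: 7.78
ee_pos: [372.2, 301.9, 147.6]
ee_rot: [-180.0, 0.0, 82.8]
force: [0.4, 0.4, -0.1]
gripper_width: 91.2
```

```bash
python3 - <<'E'
from h import *
plan((372.1,301.4,60,82.8),(372.1,301.4,14,82.8))
a=snap('side','s2.png')[130:260,110:270]; cv2.imwrite('pics/c2.png',cv2.resize(a[:,:,::-1],None,fx=4.6,fy=4.6,interpolation=cv2.INTER_CUBIC))
E
```

```text
at 7.775 [372.2 301.9 147.6] [-179.99    0.     82.76] w 91.2 f [ 0.4  0.4 -0.1]
(372.1, 301.4, 60, 82.8) 2 -0.3 -0.0 43.8 0 0 -0.0 ; -0.3 -0.0 43.8 0 0 -0.0
(372.1, 301.4, 14, 82.8) 1 0.0 0.0 46.0 0 0 -0.0
```

View pics/c2.png

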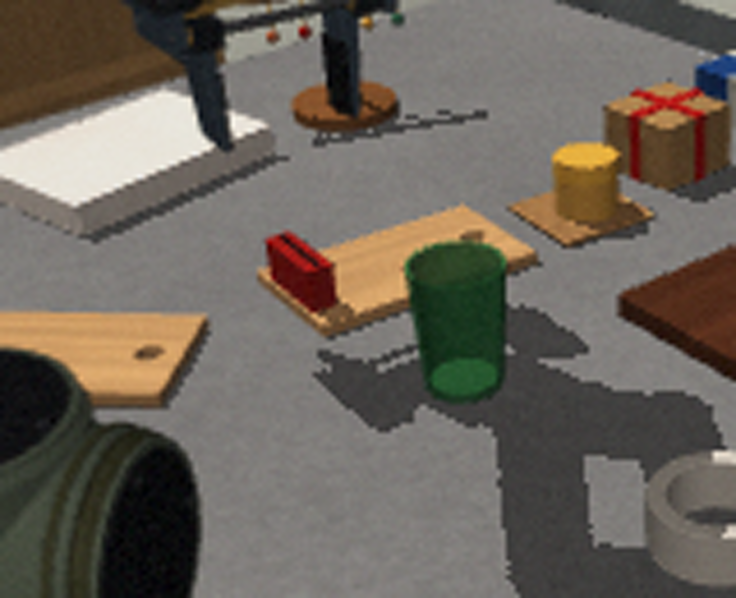

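The crop shows the tin upright on the mat, centre about (585,185). The far board's red block is at (300,270), with the open gripper squared above it. I'll descend onto the block.

arm_command(deltas="0 0 50 0 0 0 91; 0 0 50 0 0 0 91; 0 0 25 0 0 0 91; 0 0 7 0 0 0 91; 0 0 0 0 0 0 91")

```text
time_s: 8.45
ee_pos: [374.4, 302.2, 15.6]
ee_rot: [180.0, -0.0, 82.6]
force: [0.8, -0.5, 1.4]
gripper_width: 91.1
```

arm_command(deltas="0 0 0 0 0 0 91; 0 0 0 0 0 0 15; 0 0 0 0 0 0 15; 0 0 0 0 0 0 15; 0 0 0 0 0 0 15", force=60)

```text
time_s: 9.07
ee_pos: [373.4, 301.9, 15.5]
ee_rot: [180.0, -0.0, 82.6]
force: [0.1, 0.3, -0.8]
gripper_width: 54.0
```

arm_command(deltas="0 0 0 0 0 0 15; 0 0 0 0 0 0 15; 0 0 0 0 0 0 15; 0 0 0 0 0 0 15")

```text
time_s: 9.57
ee_pos: [373.4, 301.9, 15.4]
ee_rot: [-180.0, 0.0, 82.6]
force: [0.4, 0.3, 0.4]
gripper_width: 22.0
```

arm_command(deltas="0 0 -10 0 0 0 15; 0 0 -35 0 0 0 15; 0 0 -45 0 0 0 15; 0 0 -45 0 0 0 15; 0 0 -20 0 0 0 15")

```text
time_s: 10.2
ee_pos: [374.2, 302.5, 173.7]
ee_rot: [179.8, -0.2, 82.6]
force: [-0.1, 0.3, -1.6]
gripper_width: 21.8
```

```bash
python3 - <<'E'
from h import *
plan((482,35,170,86.5))
a=snap('side','s3.png')[90:260,110:270]; cv2.imwrite('pics/c3.png',cv2.resize(a[:,:,::-1],None,fx=3.5,fy=3.5,interpolation=cv2.INTER_CUBIC))
E
```

```text
at 10.2 [374.2 302.5 173.7] [179.8   -0.21  82.59] w 21.8 f [-0.1  0.3 -1.6]
(482, 35, 170, 86.5) 5 -50.3 28.3 0.7 0 0 -0.8 ; -50.7 27.6 0.7 0 0 -0.8 ; -51.0 26.9 0.7 0 0 -0.8 ; -51.4 26.2 0.7 0 0 -0.8 ; -51.7 25.5 0.7 0 0 -0.8
```

View pics/c3.png

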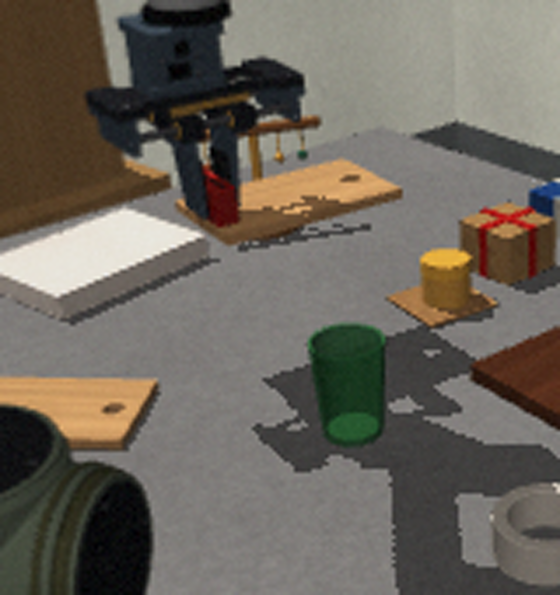

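The board is held by its block and looks level. Its hole is at (350,178), clear of everything. I'll carry it over to the stand.

arm_command(deltas="-35 19 0 0 0 -0.8 15; -50 28 0 0 0 -0.8 15; -51 27 0 0 0 -0.8 15; -51 27 0 0 0 -0.8 15; -48 24 0 0 0 -0.8 15")

```text
time_s: 10.88
ee_pos: [474.4, 53.6, 170.1]
ee_rot: [-180.0, -0.0, 86.6]
force: [1.2, 0.1, -1.4]
gripper_width: 21.9
```

arm_command(deltas="-20 10 15 0 0 0 15; 0 0 20 0 0 0 15; 0 0 0 0 0 0 15; 0 0 0 0 0 0 15; 0 0 0 0 0 0 15")

```text
time_s: 11.5
ee_pos: [483.6, 35.4, 136.2]
ee_rot: [179.9, -0.0, 86.6]
force: [-0.4, 0.5, -1.9]
gripper_width: 21.7
```

```bash
python3 - <<'E'
from h import *
plan((482,35,48,86.5))
a=snap('top','t4.png'); snap('side','s4.png')
b=a[100:250,180:330]; s=cv2.imread('pics/s4.png')[100:250,200:350]
cv2.imwrite('pics/c4.png',np.hstack([cv2.resize(x,(400,400),interpolation=cv2.INTER_CUBIC) for x in(b[:,:,::-1],s)]))
E
```

```text
at 11.5 [483.6  35.4 136.2] [ 1.7991e+02 -1.0000e-02  8.6630e+01] w 21.7 f [-0.4  0.5 -1.9]
(482, 35, 48, 86.5) 2 -0.2 -0.8 44.1 0 0 0.1 ; -0.2 -0.8 44.1 0 0 0.1
```

View pics/c4.png

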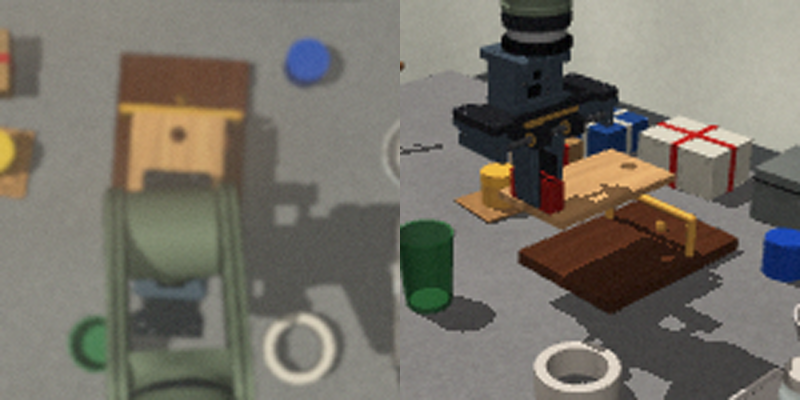

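```bash
cat >> h.py <<'E'
def tri(ut,us):
    o1,d1=ray('top',*ut);o2,d2=ray('side',*us); A=np.c_[d1,-d2]; k=np.linalg.lstsq(A,o2-o1,rcond=None)[0]; a=o1+k[0]*d1;b=o2+k[1]*d2; return (a+b)/2,np.linalg.norm(a-b)
def dark(f,u,v,r):
    g=cv2.cvtColor(cv2.imread(f),cv2.COLOR_BGR2GRAY).astype(float)[v-r:v+r+1,u-r:u+r+1]
    w=np.clip(np.percentile(g,70)-15-g,0,None); Y,X=np.mgrid[-r:r+1,-r:r+1]; return u+(w*X).sum()/w.sum(), v+(w*Y).sum()/w.sum(), w.sum()
E
python3 - <<'E'
from h import *
t=dark('pics/t4.png',247,150,5); s=dark('pics/s4.png',285,162,5); print(t,s)
print('tri',tri(t[:2],s[:2]), 'on131',onz('top',*t[:2],131))
# board edges in top: width profile of wood mask
im=cv2.cvtColor(cv2.imread('pics/t4.png'),cv2.COLOR_BGR2RGB)
m=mask(im,(340,217,430,263),(8,60,120),(19,255,255))
L=[];Rr=[]
for v in range(142,164):
    x=np.where(m[v])[0]
    if len(x)>20: L.append(onz('top',x[0]-.5,v,131)[:2]);Rr.append(onz('top',x[-1]+.5,v,131)[:2])
for Q in(L,Rr):
    Q=np.array(Q); q=np.polyfit(Q[:,0],Q[:,1],1); print(len(Q),'yaw',np.degrees(np.arctan(q[0])),'y@550',np.polyval(q,550))
q=np.radians(-3.52); print('pred hole from tcp', 483.6+152*np.cos(q),35.4+152*np.sin(q))
print('pin',639.7+60*np.cos(q),25.3+60*np.sin(q),[proj(n,(639.7+60*np.cos(q),25.3+60*np.sin(q),34)) for n in('top','side')])
E
```

```text
(np.float64(246.43717854518735), np.float64(150.10874357090375), np.float64(1361.0)) (np.float64(286.4980147475893), np.float64(159.29948950652297), np.float64(1763.0))
tri (array([633.9258084 ,  26.00716674, 140.61111741]), np.float64(3.1367622603599563)) on131 [634.66115408  27.10353154 131.        ]
22 yaw -0.9862282910472626 y@550 89.30108906767038
22 yaw -17.41486425583484 y@550 -8.915524352475302
pred hole from tcp 635.3132410031166 26.067663511731247
pin 699.586805659125 21.616182965157073 [array([247.89083041, 136.75201787]), array([297.74733762, 182.04154153])]
```

```bash
python3 - <<'E'
from h import *
im=cv2.imread('pics/t4.png')
hsv=cv2.cvtColor(im,cv2.COLOR_BGR2HSV).astype(int)
print(hsv[134:139,240:254,2]); print(hsv[134:139,240:254,0])
for f,n in(('t4','top'),):
    a=cv2.imread('pics/t4.png')[115:180,215:285]; b=cv2.imread('pics/s4.png')[150:205,255:325]
    cv2.imwrite('pics/c5.png',np.hstack([cv2.resize(a,(400,371),interpolation=cv2.INTER_CUBIC),cv2.resize(b,(400,371),interpolation=cv2.INTER_CUBIC)]))
E
```

```text
[[103 103 104 105 106 109 108 107 110 107 109 110 102 106]
 [102 101 103 104 106 104 112 112 110 108 105 106 105 110]
 [103 102 105 104 108 114 124 124 113 107 108 108 106 103]
 [101 107 106 101 102 116 130 133 126 113 111 114 108 106]
 [111 113 109 109 108 110 125 131 129 118 109 107 109 108]]
[[11 12 11 12 10 11 12 14 11 13 11 12 13 13]
 [ 8 12 12 11 11 13 15 14 14 14 11 11 11 10]
 [11 11 11 12 11 13 15 16 16 16 13 13 13 11]
 [12 11 10 12 11 13 15 17 16 16 14 10 13 11]
 [14 12 12 12 14 13 15 17 17 16 14 13 12 12]]
```

View pics/c5.png

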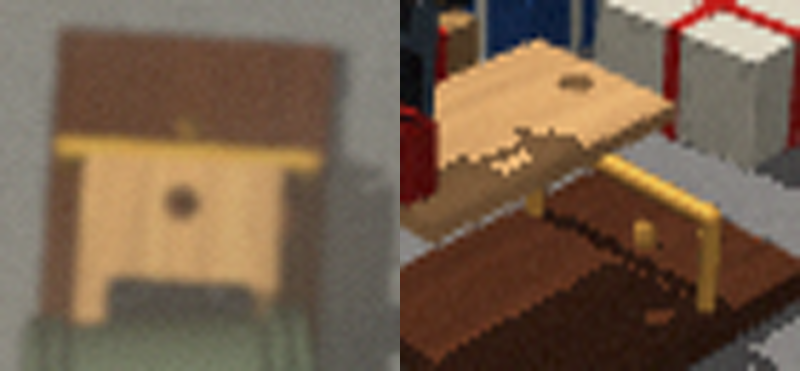

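```bash
python3 - <<'E'
from h import *
print(tri((246.5,150.2),(285.6,162.3)), tri((247.2,137),(297.9,183.5)))
# lay out insertion: hole(robot)=tcp+152*(c,s); want pin (700,22)
q=np.radians(-3.5); c=np.array([np.cos(q),np.sin(q)])
h=np.array([700,22])-152*c; print('final tcp',h)
st=h-66*c; plan((*st,136,86.5),(*st,58,86.5),(*h,58,86.5))
E
```

```text
(array([634.38433608,  27.16498628, 129.5504383 ]), np.float64(0.738654216360547)) (array([701.08586859,  23.08233962,  26.92720683]), np.float64(2.3055966539670765))
final tcp [548.28351064  31.27937801]
at 11.6 [483.5  35.4 136.1] [ 1.7992e+02 -1.0000e-02  8.6630e+01] w 21.6 f [-0.4  0.1 -0.8]
(np.float64(482.406613944033), np.float64(35.3085816185988), 136, 86.5) 1 -0.1 -1.1 0.1 0 0 0.1
(np.float64(482.406613944033), np.float64(35.3085816185988), 58, 86.5) 2 0.0 0.0 39.0 0 0 -0.0 ; 0.0 0.0 39.0 0 0 -0.0
(np.float64(548.2835106398762), np.float64(31.279378009298245), 58, 86.5) 2 0.0 33.0 -0.0 0 0 -0.0 ; 0.0 33.0 -0.0 0 0 -0.0
```

arm_command(deltas="0 -11 0 0 0 0.1 15; 0 0 25 0 0 0 15; 0 0 30 0 0 0 15; 0 0 23 0 0 0 15; 0 0 0 0 0 0 15")

```text
time_s: 12.22
ee_pos: [470.1, 35.7, 56.3]
ee_rot: [-179.8, 0.0, 86.5]
force: [-0.2, 0.2, -0.1]
gripper_width: 21.9
```

arm_command(deltas="0 0 0 0 0 0 15")

```text
time_s: 12.35
ee_pos: [472.6, 35.8, 58.3]
ee_rot: [179.9, -0.0, 86.5]
force: [0.1, 0.5, -1.9]
gripper_width: 21.3
```

```bash
python3 - <<'E'
from h import *
plan((549.3,30.8,58,86.5))
E
```

```text
at 12.35 [472.6  35.8  58.3] [ 1.7992e+02 -1.0000e-02  8.6490e+01] w 21.3 f [ 0.1  0.5 -1.9]
(549.3, 30.8, 58, 86.5) 2 -0.1 38.4 0.2 0 0 -0.0 ; -0.1 38.4 0.2 0 0 -0.0
```

arm_command(deltas="0 15 0 0 0 0 15; 0 17 0 0 0 0 15; 0 17 0 0 0 0 15; 0 17 0 0 0 0 15; 0 11 0 0 0 0 15")

```text
time_s: 12.98
ee_pos: [551.3, 30.9, 58.2]
ee_rot: [179.8, -0.0, 86.5]
force: [-0.4, -0.8, -1.6]
gripper_width: 21.7
```

arm_command(deltas="0 0 0 0 0 0 15; 0 0 0 0 0 0 15")

```text
time_s: 13.22
ee_pos: [548.5, 31.0, 57.4]
ee_rot: [-180.0, -0.0, 86.5]
force: [0.8, -0.0, -1.6]
gripper_width: 21.8
```

```bash
python3 - <<'E'
from h import *
plan((549.3,30.8,36.4,86.5))
a=snap('top','t6.png')[90:155,215:285]; b=snap('side','s6.png')[140:195,255:325]
cv2.imwrite('pics/c6.png',np.hstack([cv2.resize(x,(400,371),interpolation=cv2.INTER_CUBIC) for x in(a,b)])[:,:,::-1])
q=np.radians(-3.5);h=np.array(state()['ee_pos'][:2])+152*np.array([np.cos(q),np.sin(q)]); print(h,proj('top',(*h,53)),proj('side',(*h,53)))
E
```

```text
at 13.225 [548.5  31.   57.4] [-179.95   -0.     86.49] w 21.8 f [ 0.8 -0.  -1.6]
(549.3, 30.8, 36.4, 86.5) 1 -0.1 0.8 21.0 0 0 -0.0
[700.08247349  21.68540525] [247.91864104 135.37664064] [298.12754195 177.20026304]
```

View pics/c6.png

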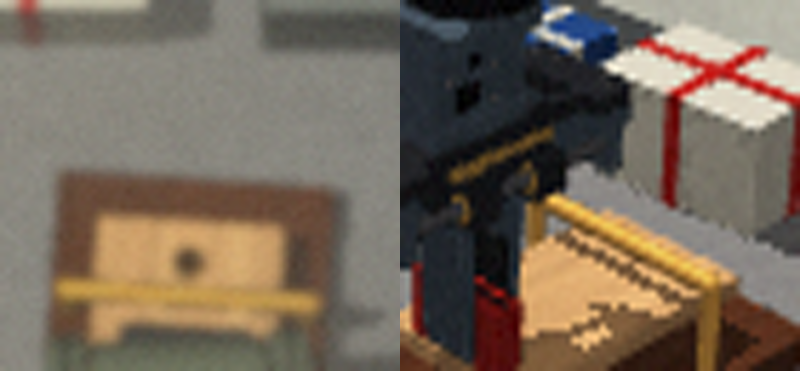

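arm_command(deltas="-1 1.5 0 0 0 0 15; 0 0 6 0 0 0 15; 0 0 5 0 0 0 15; 0 0 0 0 0 0 15; 0 0 0 0 0 0 15")

```text
time_s: 13.95
ee_pos: [550.5, 29.9, 46.4]
ee_rot: [-180.0, -0.0, 86.5]
force: [-0.6, -1.4, -1.3]
gripper_width: 21.8
```

arm_command(deltas="0 0 3 0 0 0 15; 0 0 2 0 0 0 15; 0 0 2 0 0 0 15; 0 0 0 0 0 0 15")

```text
time_s: 14.45
ee_pos: [550.3, 29.9, 39.3]
ee_rot: [-180.0, -0.0, 86.5]
force: [0.4, -0.2, -2.3]
gripper_width: 21.8
```

arm_command(deltas="0 0 2 0 0 0 15; 0 0 1 0 0 0 15; 0 0 0.7 0 0 0 15; 0 0 0 0 0 0 15; 0 0 0 0 0 0 15")

```text
time_s: 15.08
ee_pos: [550.5, 29.9, 35.8]
ee_rot: [180.0, -0.0, 86.5]
force: [0.4, -0.5, -1.9]
gripper_width: 21.6
```

arm_command(deltas="0 0 0 0 0 0 60; 0 0 0 0 0 0 60; 0 0 0 0 0 0 60; 0 0 0 0 0 0 60; 0 0 -15 0 0 0 60")

```text
time_s: 15.7
ee_pos: [549.5, 29.8, 50.4]
ee_rot: [-179.8, 0.0, 86.5]
force: [0.7, 0.7, 1.0]
gripper_width: 59.9
```

arm_command(deltas="0 0 -40 0 0 0 91; 0 0 -50 0 0 0 91; 0 0 -30 0 0 0 91; -25 -25 0 0 0 -9 91; 0 0 0 0 0 0 91")

```text
time_s: 16.32
ee_pos: [522.8, 5.6, 172.2]
ee_rot: [179.9, 0.0, 95.4]
force: [0.7, 0.7, 0.5]
gripper_width: 91.1
```

```bash
python3 - <<'E'
from h import *
plan((625,263.7,150,176.5))
a=snap('top','t7.png')[105:205,205:315]; b=snap('side','s7.png')[140:240,220:330]
cv2.imwrite('pics/c7.png',np.hstack([cv2.resize(x,(400,364),interpolation=cv2.INTER_CUBIC) for x in(a,b)])[:,:,::-1])
E
```

```text
at 16.325 [522.8   5.6 172.2] [1.7994e+02 2.0000e-02 9.5400e+01] w 91.1 f [0.7 0.7 0.5]
(625, 263.7, 150, 176.5) 9 27.5 14.0 2.5 0 0 -9.0 ; 24.9 18.1 2.5 0 0 -9.0 ; 21.8 21.8 2.5 0 0 -9.0 ; 18.1 25.0 2.5 0 0 -9.0 ; 14.0 27.5 2.5 0 0 -9.0 ; 9.5 29.3 2.5 0 0 -9.0 ; 4.8 30.5 2.5 0 0 -9.0 ; -0.0 30.8 2.5 0 0 -9.0 ; -4.9 30.5 2.5 0 0 -9.0
```

View pics/c7.png

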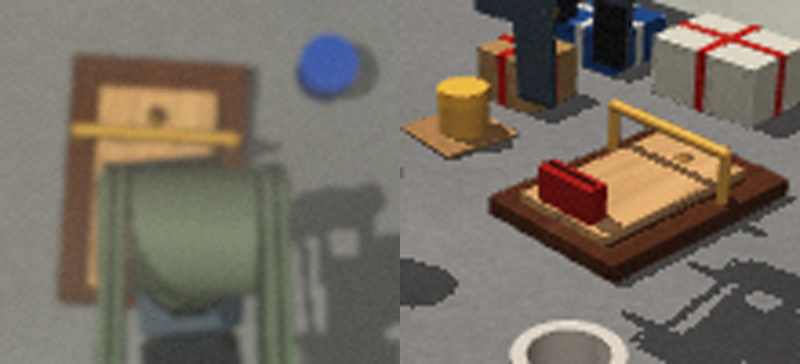

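The board lies flat on the plinth with the pin in its hole (side crop (683,157)), and looks square. The tin is upright on the mat. I'll fetch it now.

arm_command(deltas="27.5 14 0 0 0 -9 91; 25 18 0 0 0 -9 91; 22 22 0 0 0 -9 91; 18 25 0 0 0 -9 91; 14 27.5 0 0 0 -9 91")

```text
time_s: 17.05
ee_pos: [581.5, 151.9, 170.6]
ee_rot: [180.0, -0.0, 140.8]
force: [-0.3, -0.4, 0.7]
gripper_width: 90.8
```

arm_command(deltas="9.5 29 0 0 0 -9 91; 5 30.5 5 0 0 -9 91; 0 31 5 0 0 -9 91; -5 30.5 5 0 0 -9 91; 0 0 0 0 0 0 91")

```text
time_s: 17.68
ee_pos: [626.1, 267.3, 154.4]
ee_rot: [180.0, -0.1, 176.6]
force: [0.2, 0.1, 0.0]
gripper_width: 91.0
```

```bash
python3 - <<'E'
from h import *
plan((625,263.7,85,176.5))
a=snap('top','t8.png'); b=snap('side','s8.png')
# board checks
m=mask(a,(340,180,436,310),(8,60,120),(25,255,255))|mask(a,(340,240,436,310),(0,150,40),(6,255,255))
m=cv2.morphologyEx(m,cv2.MORPH_OPEN,np.ones((5,5),np.uint8)); c=big(m); print('board',rect('top',c,30))
m=mask(a,(340,250,436,310),(0,140,40),(6,255,255)); c=big(m); print('block',rect('top',c,66))
x=np.array([130,120,240,220]); cv2.imwrite('pics/c8.png',np.hstack([cv2.resize(v,(400,364),interpolation=cv2.INTER_CUBIC) for v in(a[105:205,205:315],b[110:210,210:320])])[:,:,::-1])
m=mask(b,(340,220,436,330),(15,140,60),(32,255,255));c=big(m);print('tin side',cv2.boundingRect(c),[proj('side',(625,263.7,z)) for z in(6,56)])
E
```

```text
at 17.675 [626.1 267.3 154.4] [ 1.7999e+02 -6.0000e-02  1.7656e+02] w 91.0 f [0.2 0.1 0. ]
(625, 263.7, 85, 176.5) 2 0.4 -1.8 34.7 0 0 0.0 ; 0.4 -1.8 34.7 0 0 0.0
board ((632.851806640625, 26.74063491821289), (116.16384887695312, 197.92015075683594), 86.6084976196289)
block ((549.1790771484375, 44.9403190612793), (34.73255920410156, 17.465627670288086), 81.84136199951172)
tin side (223, 161, 26, 22) [array([236.47946012, 174.83832328]), array([236.09695925, 163.05429151])]
```

View pics/c8.png

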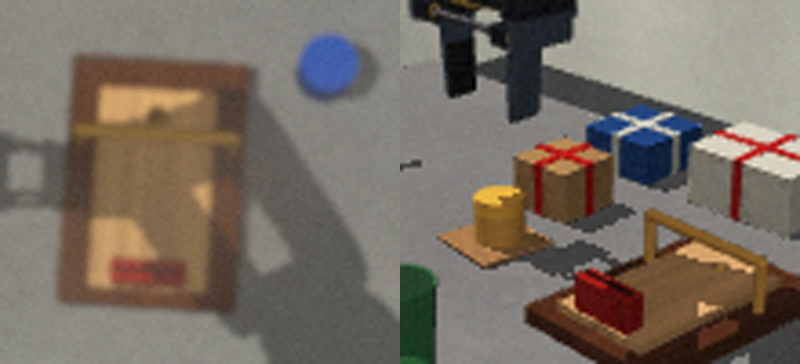

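Shadowed but readable: the board's fitted yaw is -3.4 against -3.5 for the stand, with the block at the front. The gripper hangs over the tin on the mat.

arm_command(deltas="0 -3.5 35 0 0 0 91; 0 0 50 0 0 0 91; 0 0 35 0 0 0 91; 0 0 12 0 0 0 91; 0 0 0 0 0 0 91")

```text
time_s: 18.4
ee_pos: [625.7, 260.9, 24.0]
ee_rot: [-180.0, -0.0, 176.4]
force: [-0.4, -0.5, 0.3]
gripper_width: 91.0
```

arm_command(deltas="0 0 0 0 0 0 91; 0 0 0 0 0 0 91")

```text
time_s: 18.65
ee_pos: [626.6, 261.7, 25.5]
ee_rot: [179.9, 0.2, 176.5]
force: [-0.1, 0.7, -0.9]
gripper_width: 90.7
```

arm_command(deltas="1.7 2 10 0 0 0 91; 0 0 0 0 0 0 91; 0 0 0 0 0 0 45; 0 0 0 0 0 0 45; 0 0 0 0 0 0 45", force=30)

```text
time_s: 19.27
ee_pos: [624.1, 263.5, 13.9]
ee_rot: [180.0, 0.0, 176.5]
force: [0.1, -0.1, -1.1]
gripper_width: 63.7
```

arm_command(deltas="0 0 0 0 0 0 45; 0 0 0 0 0 0 45; 0 0 0 0 0 0 45; 0 0 -20 0 0 0 45; 0 0 -45 0 0 0 45")

```text
time_s: 19.9
ee_pos: [621.9, 262.6, 76.4]
ee_rot: [-179.8, -0.4, 176.5]
force: [-0.0, 0.5, -2.9]
gripper_width: 53.3
```

arm_command(deltas="0 0 -50 0 0 0 45; 0 0 -15 0 0 0 45; 0 0 0 0 0 0 45")

```text
time_s: 20.27
ee_pos: [623.9, 263.5, 143.8]
ee_rot: [180.0, 0.0, 176.5]
force: [0.2, -0.9, -2.5]
gripper_width: 53.4
```

```bash
python3 - <<'E'
from h import *
plan((615,26.4,145,176.5))
E
```

```text
at 20.275 [623.9 263.5 143.8] [1.7998e+02 3.0000e-02 1.7648e+02] w 53.4 f [ 0.2 -0.9 -2.5]
(615, 26.4, 145, 176.5) 5 -1.1 -47.4 -0.2 0 0 -0.0 ; -1.1 -47.4 -0.2 0 0 -0.0 ; -1.1 -47.4 -0.2 0 0 -0.0 ; -1.1 -47.4 -0.2 0 0 -0.0 ; -1.1 -47.4 -0.2 0 0 -0.0
```

arm_command(deltas="-1 -37 0 0 0 0 45; -1 -55 0 0 0 0 45; -1 -55 0 0 0 0 45; -1 -55 0 0 0 0 45; -1.5 -35 0 0 0 0 45")

```text
time_s: 20.9
ee_pos: [612.8, 24.1, 140.6]
ee_rot: [-180.0, -0.3, 176.4]
force: [-0.1, 0.7, -2.3]
gripper_width: 53.8
```

arm_command(deltas="0 0 30 0 0 0 45; 0 0 30 0 0 0 45; 0 0 20 0 0 0 45; 0 0 0 0 0 0 45; 0 0 0 0 0 0 45")

```text
time_s: 21.52
ee_pos: [614.7, 26.6, 63.2]
ee_rot: [-180.0, -0.1, 176.5]
force: [-0.4, -0.3, -1.7]
gripper_width: 53.6
```

```bash
python3 - <<'E'
from h import *
plan((615,26.4,38,176.5))
E
```

```text
at 21.525 [614.7  26.6  63.2] [-1.8000e+02 -6.0000e-02  1.7649e+02] w 53.6 f [-0.4 -0.3 -1.7]
(615, 26.4, 38, 176.5) 1 -0.3 -0.2 25.2 0 0 -0.0
```

arm_command(deltas="0 0 10 0 0 0 45; 0 0 8 0 0 0 45; 0 0 4 0 0 0 45; 0 0 2 0 0 0 45; 0 0 0 0 0 0 45")

```text
time_s: 22.15
ee_pos: [615.0, 26.6, 39.7]
ee_rot: [180.0, 0.0, 176.5]
force: [0.7, -0.1, -0.9]
gripper_width: 53.9
```

arm_command(deltas="0 0 0.5 0 0 0 45; 0 0 0 0 0 0 45")

```text
time_s: 22.4
ee_pos: [615.0, 26.6, 39.4]
ee_rot: [180.0, 0.0, 176.5]
force: [0.8, 0.7, -1.3]
gripper_width: 53.8
```

arm_command(deltas="0 0 0.7 0 0 0 45; 0 0 0.5 0 0 0 45; 0 0 0 0 0 0 45")

```text
time_s: 22.78
ee_pos: [614.9, 26.6, 38.0]
ee_rot: [180.0, -0.0, 176.5]
force: [-0.3, -1.0, -2.4]
gripper_width: 53.5
```

arm_command(deltas="0 0 0.6 0 0 0 45; 0 0 0.6 0 0 0 45; 0 0 0 0 0 0 45")

```text
time_s: 23.15
ee_pos: [615.0, 26.6, 37.8]
ee_rot: [180.0, 0.0, 176.5]
force: [-2.2, -0.9, 5.1]
gripper_width: 53.4
```

Contact (+5 N). Releasing and lifting clear.

arm_command(deltas="0 0 0 0 0 0 91; 0 0 0 0 0 0 91; 0 0 0 0 0 0 91; 0 0 0 0 0 0 91; 0 0 -20 0 0 0 91")

```text
time_s: 23.78
ee_pos: [613.7, 26.6, 55.4]
ee_rot: [-180.0, -0.2, 176.5]
force: [-0.2, -0.3, 0.2]
gripper_width: 90.8
```

arm_command(deltas="0 0 -50 0 0 0 91; 0 0 -50 0 0 0 91; 20 50 -10 0 0 0 91; 20 55 0 0 0 0 91; 20 55 0 0 0 0 91")

```text
time_s: 24.4
ee_pos: [564.5, 191.4, 167.2]
ee_rot: [180.0, 0.1, 176.4]
force: [0.7, 1.2, -0.6]
gripper_width: 91.0
```

arm_command(deltas="20 55 0 0 0 0 91; 20 55 0 0 0 0 91; 20 40 0 0 0 0 91; 0 0 0 0 0 0 91; 0 0 0 0 0 0 91")

```text
time_s: 25.02
ee_pos: [514.2, 342.9, 166.7]
ee_rot: [-180.0, 0.0, 176.5]
force: [0.1, -0.4, 0.2]
gripper_width: 91.0
```

```bash
python3 - <<'E'
from h import *
print(state()['ee_pos'])
a=snap('top','t9.png'); b=snap('side','s9.png')
m=mask(a,(340,170,436,310),(8,60,120),(25,255,255))|mask(a,(340,240,436,310),(0,150,40),(6,255,255))
m=cv2.morphologyEx(m,cv2.MORPH_OPEN,np.ones((5,5),np.uint8)); c=big(m); print('board',rect('top',c,30))
m=mask(a,(340,250,436,310),(0,140,40),(6,255,255)); c=big(m); print('block',rect('top',c,66))
m=mask(a,(360,228,420,268),(20,140,60),(32,255,255)); c=big(m); print('tin',rect('top',c,80))
cv2.imwrite('pics/c9.png',np.hstack([cv2.resize(v,(400,364),interpolation=cv2.INTER_CUBIC) for v in(a[105:205,205:315],b[135:235,220:330])])[:,:,::-1])
E
```

```text
[514.2190962  342.93362583 166.69046685]
board ((642.7715454101562, 36.43297576904297), (152.35476684570312, 191.35279846191406), 78.98064422607422)
block ((539.8809814453125, 8.355302810668945), (0.0, 0.0), 0.0)
tin ((619.683837890625, 24.968467712402344), (50.0910758972168, 52.817935943603516), 0.07431136071681976)
```

View pics/c9.png

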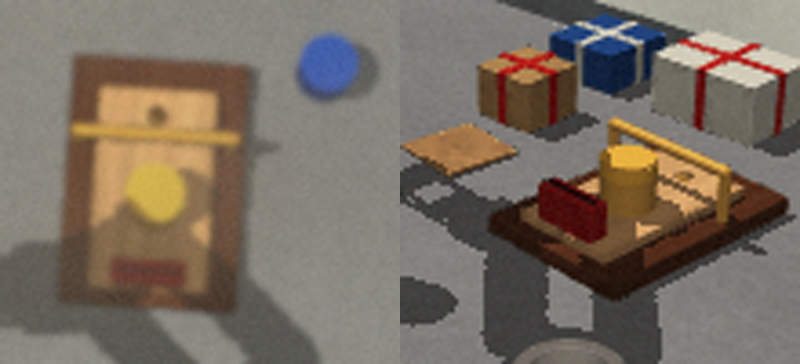

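```bash
python3 - <<'E'
from h import *
im=cv2.imread('pics/t9.png'); 
def cr(P): p=proj('top',P); return ((p-[205,105])*400/110).round(1)
for n,P in dict(tin=(615,26.4,80),blk=(550.5,29.9,66),rail=(674.6,23.1,70),pinhole=(700.5,21.6,30)).items(): print(n,cr(P))
h=cv2.cvtColor(im,cv2.COLOR_BGR2HSV).astype(int)
c=248; print('H',h[136:186,c,0]);print('S',h[136:186,c,1]);print('V',h[136:186,c,2])
print('row158 S',h[158,228:270,1],'H',h[158,228:270,0])
E
```

```text
tin [151.2 196. ]
blk [147.3 268.4]
rail [154.7 133.6]
pinhole [155.9 115.4]
H [16 17 17 18 19 19 19 18 17 16 16 16 16 19 21 22 23 23 23 23 23 23 23 23
 23 22 23 23 22 22 20 17 16 16 17 16 18 17 15 14 11  6  5  6  7  5  6  9
 13 13]
S [123 136 140 139 152 155 151 142 125 122 121 122 124 131 148 156 164 163
 164 160 155 155 161 157 154 162 159 160 156 151 136 117 111 102 108 109
 111 102 107 109 122 133 132 116 135 126 139 122 124 119]
V [118 124 144 158 183 202 197 176 192 207 213 211 210 211 212 214 208 208
 211 210 209 210 207 208 208 206 207 206 199 174 137 120 120 125 128 129
 129 127 126 126 117 109 106  97 100 113 103 113 125 122]
row158 S [118 120 122 127 117 126 124 126 121 126 126 139 152 159 163 162 162 161
 158 156 161 159 157 159 157 160 157 144 128 113 104 107 108 107 102  90
  88  94 105 101 111 106] H [13 13 15 15 16 17 16 16 17 16 18 20 22 22 23 23 23 23 23 22 23 23 23 23
 23 23 23 21 20 17 17 16 16 15 15 15 10 13 13 13 14 11]
```

```bash
python3 - <<'E'
from h import *
b=cv2.cvtColor(cv2.imread('pics/s9.png'),cv2.COLOR_BGR2RGB); h=cv2.cvtColor(b,cv2.COLOR_RGB2HSV).astype(int)
for v in (176,178,180,183): print(v,'H',h[v,265:300,0],'S',h[v,265:300,1],'V',h[v,265:300,2])
for x in(613,615,617,619,621):
    o=[]
    for z in(30,80):
        P=np.array([[*proj('side',(x+27.5*np.cos(t),26+27.5*np.sin(t),z))] for t in np.linspace(0,6.28,60)]); o+=[P[:,0].min().round(1),P[:,0].max().round(1),P[:,1].min().round(1),P[:,1].max().round(1)]
    print(x,o)
# block top & rail in the side view for the same bias
m=mask(b,(425,270,480,340),(0,140,40),(6,255,255))|mask(b,(425,270,480,340),(174,140,40),(180,255,255)); print('block bbox',cv2.boundingRect(big(m)))
q=np.radians(-3.5);R=np.array([[np.cos(q),-np.sin(q)],[np.sin(q),np.cos(q)]])
P=np.array([proj('side',(*(np.array([550.5,29.9])+R@np.array([i*11,j*35])),z)) for i in(-1,1) for j in(-1,1) for z in(30,66)]); print('block pred',P.min(0),P.max(0))
E
```

```text
176 H [25 21 24 15 12  6 12  0 10 15 19 18 20 20 20 20 20 20 20 20 21 20 20 20
 16 13 14 16 17 18 18 17 20 21 22] S [ 12  14  10  12  10  10  10  10   6  12 102 183 182 181 184 187 184 185
 185 183 186 182 185 188 185 152 144 154 179 176 180 176 172 167 154] V [131 124 124 131 128 127 128 125 124 126 128 131 232 232 232 231 231 231
 231 231 230 232 231 230 165 151 145 119 104 146 174 197 227 230 222]
178 H [24  0 25 17 15  0 15 18 15 17 18 19 18 20 20 21 21 21 20 20 20 20 20 20
 20 20 16 15 16 16 15 17 17 17 18] S [ 10   6  12  14  12   8   4  10  12  63 180 189 194 186 184 184 185 182
 183 182 184 185 184 185 185 189 132 130 130 130 142 153 173 173 174] V [128 127 129 129 129 127 125 126 126 126 129 127 129 230 231 231 232 232
 231 232 232 231 232 232 232 202 207 208 208 208 171 107  90 125 161]
180 H [15  6  0 13 25 20 17  6 23 22 18 18 18 20 20 21 20 20 20 20 20 20 20 19
 18 18 16 16 16 16 15 15 15 16 15] S [ 16  10   8  18  12  12  14  10   8  42 177 186 189 187 186 185 184 186
 184 184 185 181 186 185 184 195 134 131 131 129 127 126 137 128 129] V [127 128 131 127 129 128 130 12
[... 696 characters left out ...]
 np.float64(289.2), np.float64(187.0), np.float64(194.6), np.float64(273.4), np.float64(289.9), np.float64(174.1), np.float64(181.4)]
617 [np.float64(273.5), np.float64(289.6), np.float64(186.8), np.float64(194.4), np.float64(273.8), np.float64(290.2), np.float64(173.9), np.float64(181.2)]
619 [np.float64(273.9), np.float64(289.9), np.float64(186.6), np.float64(194.2), np.float64(274.2), np.float64(290.6), np.float64(173.7), np.float64(181.0)]
621 [np.float64(274.3), np.float64(290.3), np.float64(186.4), np.float64(194.0), np.float64(274.6), np.float64(291.0), np.float64(173.5), np.float64(180.8)]
block bbox (272, 188, 5, 14)
block pred [257.91057378 182.7165052 ] [277.55129817 202.04253675]
```

The side view agrees with the top view: the tin stands at x≈619, about 4.5 mm behind the middle (615), having been gripped slightly off-centre. There's plenty of time, so I'll correct it.

arm_command(deltas="-20 -40 0 0 0 0 91; -20 -55 0 0 0 0 91; -20 -55 0 0 0 0 91; -20 -55 0 0 0 0 91; -20 -55 0 0 0 0 91")

```text
time_s: 25.75
ee_pos: [598.5, 74.3, 167.1]
ee_rot: [180.0, 0.0, 176.4]
force: [1.4, -0.5, -0.7]
gripper_width: 90.9
```

arm_command(deltas="-20 -50 0 0 0 0 91; 0 0 0 0 0 0 91; 0 0 0 0 0 0 91")

```text
time_s: 26.12
ee_pos: [614.7, 25.8, 166.8]
ee_rot: [180.0, -0.0, 176.4]
force: [-0.5, 0.2, -0.3]
gripper_width: 90.8
```

```bash
python3 - <<'E'
from h import *
plan((618,26.4,90,176.5))
E
```

```text
at 26.125 [614.7  25.8 166.8] [ 1.7997e+02 -3.0000e-02  1.7636e+02] w 90.8 f [-0.5  0.2 -0.3]
(618, 26.4, 90, 176.5) 2 -1.7 0.4 38.4 0 0 -0.1 ; -1.7 0.4 38.4 0 0 -0.1
```

arm_command(deltas="-3.5 0.5 35 0 0 0 91; 0 0 40 0 0 0 91; 0 0 30 0 0 0 91; 0 0 15 0 0 0 91; 0 0 5 0 0 0 91")

```text
time_s: 26.75
ee_pos: [618.3, 27.6, 41.5]
ee_rot: [180.0, -0.0, 176.5]
force: [0.1, 0.2, 0.4]
gripper_width: 91.2
```

arm_command(deltas="0 0 0 0 0 0 91; 0 0 0 0 0 0 91; 0 0 0 0 0 0 91")

```text
time_s: 27.12
ee_pos: [619.0, 26.9, 42.8]
ee_rot: [180.0, 0.1, 176.5]
force: [-0.6, -1.3, 0.8]
gripper_width: 90.9
```

arm_command(deltas="0 0 0 0 0 0 45; 0 0 0 0 0 0 45; 0 0 0 0 0 0 45; 0 0 0 0 0 0 45; 0 0 0 0 0 0 45")

```text
time_s: 27.75
ee_pos: [618.5, 26.8, 41.8]
ee_rot: [180.0, -0.0, 176.5]
force: [0.3, -0.8, 1.0]
gripper_width: 53.3
```

arm_command(deltas="0 0 -4 0 0 0 45; 2 0 0 0 0 0 45; 2.5 0 0 0 0 0 45; 0 0 0 0 0 0 45; 0 0 0 0 0 0 45")

```text
time_s: 28.38
ee_pos: [614.0, 27.2, 45.8]
ee_rot: [180.0, 0.0, 176.5]
force: [0.5, -0.0, -1.7]
gripper_width: 53.7
```

arm_command(deltas="0 0 2 0 0 0 45; 0 0 1 0 0 0 45; 0 0 0.6 0 0 0 45; 0 0 0 0 0 0 45")

```text
time_s: 28.88
ee_pos: [614.0, 27.2, 42.1]
ee_rot: [180.0, -0.0, 176.5]
force: [-0.5, 0.5, -2.4]
gripper_width: 53.5
```

arm_command(deltas="0 0 0.5 0 0 0 45; 0 0 0.5 0 0 0 45; 0 0 0 0 0 0 45")

```text
time_s: 29.25
ee_pos: [614.1, 27.2, 41.8]
ee_rot: [180.0, 0.0, 176.5]
force: [-1.5, -1.2, 2.3]
gripper_width: 53.4
```

arm_command(deltas="0 0 0 0 0 0 91; 0 0 0 0 0 0 91; 0 0 0 0 0 0 91; 0 0 0 0 0 0 91; 0 0 -20 0 0 0 91")

```text
time_s: 29.88
ee_pos: [612.7, 27.1, 59.9]
ee_rot: [-180.0, -0.2, 176.5]
force: [-0.2, -0.5, 0.5]
gripper_width: 90.8
```

arm_command(deltas="0 0 -50 0 0 0 91; 0 0 -50 0 0 0 91; 20 50 -20 0 0 0 91; 30 50 0 0 0 0 91; 30 50 0 0 0 0 91")

```text
time_s: 30.5
ee_pos: [542.7, 183.1, 181.7]
ee_rot: [180.0, 0.1, 176.4]
force: [0.3, 0.1, -0.6]
gripper_width: 91.1
```

arm_command(deltas="35 45 0 0 0 0 91; 35 45 0 0 0 0 91; 35 45 0 0 0 0 91; 35 45 0 0 0 0 91; 35 45 0 0 0 0 91")

```text
time_s: 31.12
ee_pos: [381.3, 418.5, 181.4]
ee_rot: [180.0, 0.0, 176.5]
force: [0.5, 0.1, 1.0]
gripper_width: 90.8
```

arm_command(deltas="35 45 0 0 0 0 91; 35 45 0 0 0 0 91; 20 25 0 0 0 0 91; 0 0 0 0 0 0 91; 0 0 0 0 0 0 91")

```text
time_s: 31.75
ee_pos: [299.9, 536.7, 181.1]
ee_rot: [-179.9, 0.0, 176.5]
force: [0.3, -0.3, 0.4]
gripper_width: 91.1
```

```bash
python3 - <<'E'
from h import *
print(state()['ee_pos'])
a=snap('top','t10.png'); b=snap('side','s10.png')
m=mask(a,(340,170,436,310),(8,60,120),(25,255,255))|mask(a,(340,240,436,310),(0,150,40),(6,255,255))
m=cv2.morphologyEx(m,cv2.MORPH_OPEN,np.ones((5,5),np.uint8)); print('board',rect('top',big(m),30))
m=mask(a,(340,250,436,310),(0,140,40),(6,255,255)); print('block',rect('top',big(m),66))
m=mask(a,(360,228,420,272),(20,140,60),(32,255,255)); print('tin',rect('top',big(m),80))
cv2.imwrite('pics/c10.png',np.hstack([cv2.resize(a,(400,300),interpolation=cv2.INTER_AREA),cv2.resize(b[135:225,220:340],(400,300),interpolation=cv2.INTER_CUBIC)])[:,:,::-1])
E
```

```text
[299.92322185 536.70065023 181.08315458]
board ((633.3823852539062, 33.455589294433594), (138.10867309570312, 196.46255493164062), 87.88284301757812)
block ((548.2177124023438, 29.89307403564453), (16.69645881652832, 63.04513931274414), 0.030575545504689217)
tin ((614.679931640625, 26.620494842529297), (53.384761810302734, 49.502357482910156), 0.06267683953046799)
```

View pics/c10.png

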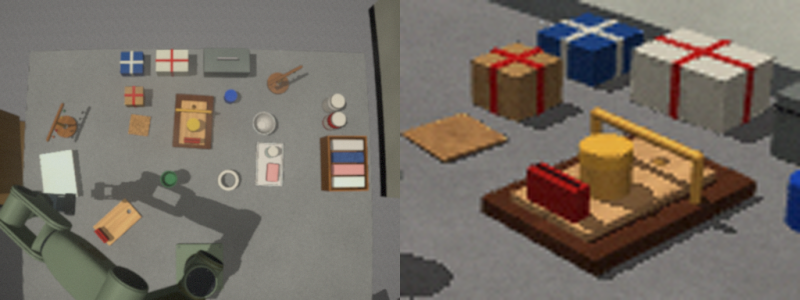

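The final views show the board home, the tin upright between block and rail, the mat empty and the bystanders in place. Handing in.

```bash
python3 -c "
from h import *
print(job_done())"
```

```text
the job is handed in; nothing more can be done
None
```

The stand is set up and the job was handed in at about 32 s of the 70 s. I moved the tin to the cork mat and slid the far board under the rail by its red block. I lowered it over the pin until it lay on the plinth, then stood the tin on it. My first placing left the tin about 4.5 mm too far back, so I gripped it again and moved it.

**Last checks**
- **Board:** it lies flat with the pin in its hole, at yaw about -3.4° against the stand's -3.5°. That yaw was measured before the tin went on.
- **Tin:** it stands upright at about (614.7, 26.6), against a planned middle between block and rail of (615, 26.4).
- **Everything else:** the mat is empty, the other things look unmoved, and the gripper is well clear of everything. Wrist forces stayed below about 6 N in every reading.

**Checks that failed or disagreed**
- **Board:** the final automatic fit came out 138 mm wide instead of 110 mm because the rail's colour got into the mask, so I relied on the earlier fit and the picture. That earlier fit put the board's centre about 3 mm further back than my stand fit implied.
- **Red block:** two earlier block fits were spoiled by the arm and its shadow. The last one agreed with the release position to about 2 mm.

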